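# Fill the empty cells of the covered glaze crate

## Task

The crate under the flapped dust cover already holds short jars in four of its six cells, but they cannot be seen: feel through the flaps for the two empty cells and put one of the two tall bottles in each, upright and standing right down on the cell's floor. Leave the spare jar, the mug and the spatula on the bench where they are.

Things in the scene. Friction and masses are not known exactly. Their poses are not given: they have to be found in the camera images.
- crate: plywood crate with a flapped dust cover, fixed to the bench. Origin: centre of its underside, on the bench; z up. 162 mm along its x, 240 mm along its y, 90 mm high. 6 square cells, 72 by 72 mm inside, in 2 rows (along its y) of 3, pitch 78 mm, walls 6 mm thick
- crate_floor (a point): centre of the crate at the level of the cells' floor, 6 mm above the bench. Four cells, different ones each time, hold a short loose jar, 54 mm in diameter and 42 mm high, unseen under the shut flaps: its top is 48 mm above the bench. The other two cells are empty. A bottle standing on the floor of an empty cell rises 56 mm above the crate's top
- crate_top (a point): centre of the crate's top, 90 mm above the bench. Each cell is shut at the top by two grey flaps, 34 mm long, 3 mm thick, hinged on the cell's -x and +x sides. They swing only down, to hang at the walls; light springs (under 5 N to push a bottle in) shut them again when it is drawn out; they stay open beside a bottle standing in the cell
- cell0 (a point): centre of the opening of one cell of the crate, level with the crate's top, 90 mm above the bench; at x -39, y -78 mm in the crate's frame
- cell1 (a point): centre of the opening of one cell of the crate, level with the crate's top, 90 mm above the bench; at x -39, y +0 mm in the crate's frame
- cell2 (a point): centre of the opening of one cell of the crate, level with the crate's top, 90 mm above the bench; at x -39, y +78 mm in the crate's frame
- cell3 (a point): centre of the opening of one cell of the crate, level with the crate's top, 90 mm above the bench; at x +39, y -78 mm in the crate's frame
- cell4 (a point): centre of the opening of one cell of the crate, level with the crate's top, 90 mm above the bench; at x +39, y +0 mm in the crate's frame
- cell5 (a point): centre of the opening of one cell of the crate, level with the crate's top, 90 mm above the bench; at x +39, y +78 mm in the crate's frame
- bottle_a_center (a point): tall white plastic bottle with a grey cap, upright on the bench, 140 mm high. Round body 54 mm in diameter up to 76 mm above its underside, then a cone up to the cap, a plain cylinder 36 mm in diameter from 98 to 140 mm above the underside (good to grip). Mass 0.14 to 0.28 kg. The point is on the axis, 70 mm above the underside; z points to the cap. Both bottles are alike.
- bottle_b_center (a point): tall white plastic bottle with a grey cap, upright on the bench, 140 mm high. Round body 54 mm in diameter up to 76 mm above its underside, then a cone up to the cap, a plain cylinder 36 mm in diameter from 98 to 140 mm above the underside (good to grip). Mass 0.14 to 0.28 kg. The point is on the axis, 70 mm above the underside; z points to the cap. Both bottles are alike.
- spare_jar_center (a point): bystander: a short white jar like the hidden ones (54 mm in diameter, 42 mm high) standing on the bench; the point is its centre
- mug_center (a point): bystander: white pottery mug, 80 mm in diameter, 90 mm high, with a handle; the point is its centre
- paddle_grip (a point): bystander: wooden spatula lying on the bench between the robot and the crate; the point is at the middle of its handle
Things that resemble listed ones, but are neither listed nor needed, are in the scene too. Leave any purple look-alike of the part that bears bottle_a_center alone. Leave any yellow look-alike of the part that bears bottle_b_center alone.

How it is judged:
By the outcome, as a careful person would: the job done as asked, in the order asked, and still so for the second after the job is handed in, with the robot touching nothing.
It also fails if it takes over 72 s, if anything falls off the work surface, if the arm or the gripper's body presses on something with over 40 N, if the wrist force passes 120 N, or if a joint passes its speed limit or range.

## Robot

A 7-joint arm with a two-finger parallel gripper is mounted at the origin on the work surface. World frame = base frame: x ahead of the robot, y to its left, z up, the work surface at z = 0. Lengths are in m, angles in degrees, forces in N, time in s.
With the tool pointing down it reaches from about 0.425 to 0.875 m from the base axis. Payload 4.7 kg.
Tool frame: the origin (TCP) lies at the very end of the fingers, on their centre line; the grasp point (between the pads) lies 19 mm behind it (pinch_z is the distance from the TCP to the grasp point, in m); z points along the fingers, y is the direction in which the jaws open and shut (so a half turn about z gives the same grasp; the last joint's range is limited). The gripper opens to 87 mm and grips with 3 to 60 N. Pads are 19 mm wide; open, the fingers measure 117 mm over their backs; the gripper's body (75 mm by 190 mm) begins 51 mm behind the grasp point.
Start: joints at [64.578, 18.392, -4.016, 83.108, 1.295, 78.541, -3.26], TCP at [0.287, -0.583, 0.223] pointing down, gripper open.
Joint ranges: [-163.93, 163.93], [-17.29, 119.83], [-79.2, 71.16], [3.27, 140.29], [-89.18, 269.18], [5.43, 117.66], [-154.24, 154.24]. Speed limits (degrees/s): [147.25, 147.25, 180, 180, 180, 180, 180].

## Interface

Orientations are given as [roll, pitch, yaw] about the fixed x, y, z axes, in that order (R = Rz(yaw) Ry(pitch) Rx(roll)).
In Python, from cell import get_obs, read_camera, camera_params, sign_off, pinch_z gives the robot as it stands.
- The arm moves only by the shell command python3 -m handwheel 'ROWS' [FORCE]. ROWS is JSON, a list of rows, each a list of 5 numbers: the finger opening in m, from 0 to 0.087, then the shift along the tool's x, y, z in m, then the turn about the tool's z in rad. In form: [[jaw, tx, ty, tz, twist], ...]. A call has 1 to 20 rows; each row is the pose to reach, as a shift and turn from the pose commanded when the call began, along the tool's axes at that moment; what a row does not reach only later rows make up. A row lasts 1/10 s, in which the tool goes at most 50 mm and 8.59 degrees, less where a joint would pass 70% of its speed; a pose out of reach is approached as far as the arm can. A call with a gripper value outside its range is refused whole. The fingers move at their own pace and stop on an object; FORCE is the grip in N (left out, the last holds). Time passes only in rows, so rows that repeat a pose let the fingers close. It gives the time, the measured TCP pose, the force and the opening at its end, in the units of the state.
- get_obs(): the state, without advancing time (a new reading comes with each control period).
- read_camera(name): name is "scene" or "top"; returns the picture (400x640x3 uint8, blue, green, red); there is no depth.
- camera_params(name): a dict with "camera_matrix" (3x3 intrinsics, pixels), "R" (3x3) and "t" (3): a world point X has camera coordinates R X + t. Camera axes: x right, y down, z forward; pixel columns grow to the right and rows downward; lengths in m; the calibration is good to about 2 mm. A picture is of the moment at which its call begins. camera_params takes no time and is no camera call.
- sign_off(): hands the job in, once; it reports no verdict.
The state is a dict: "time_s": time; "qpos": joint angles; "joint_velocities": joint speeds; "effort": joint torques, N m; "tool_pos": TCP position; "tool_rot": TCP orientation; "force": force on the tool from outside, world axes, zero at the start; "wrist_torque": the same for the moment, N m; "grip_width": finger opening in m.
Only numpy, scipy, OpenCV 4.12 (cv2) and the standard library are available. Lean on these libraries where they do the work, as an engineer would, in place of code of your own. Each camera call takes 0.05 s, during which the arm holds its last target.

## Working session

There is one attempt and no reset: what is moved stays moved. The work goes in short steps, Python scripts to look and compute and a shell command to move; the robot and the scene stay as the last step left them, time stands still between calls to the robot, and variables do not carry over. Pictures are saved under pics/ and viewed, and the job is handed in when it is done.

```bash
mkdir -p pics; ls
python3 - <<'E'
from cell import *
import cv2
for n in("scene","top"):
    cv2.imwrite(f"pics/{n}0.png",read_camera(n)); p=camera_params(n); print(n,p)
print(get_obs(), pinch_z)
E
```

```text
pics
scene {'camera_matrix': array([[377.87036086,   0.        , 317.78563272],
       [  0.        , 377.87036086, 204.35501182],
       [  0.        ,   0.        ,   1.        ]]), 'R': array([[ 0.88258099,  0.46995336, -0.01395137],
       [ 0.38070299, -0.7317502 , -0.56533785],
       [-0.27589134,  0.49364511, -0.82474146]]), 't': array([-0.47291411, -0.19356404,  0.99161034])}
top {'camera_matrix': array([[518.16407651,   0.        , 323.20980471],
       [  0.        , 518.16407651, 196.74612716],
       [  0.        ,   0.        ,   1.        ]]), 'R': array([[-0.02394903, -0.99966062, -0.01025149],
       [-0.99241083,  0.02501001, -0.12039623],
       [ 0.12061176,  0.00729032, -0.99267298]]), 't': array([-0.04392032,  0.56753038,  1.10118604])}
{'time_s': 0.1, 'qpos': array([64.58043705, 18.43488676, -4.01539201, 83.16770173,  1.29596494,
       78.53909679, -3.26027928]), 'joint_velocities': array([-0.06217511, -0.08316258, -0.01694329, -0.12418408, -0.04988353,
       -0.06025725,  0.03332197]), 'effort': array([ 6.35032739e-04, -4.92570269e+01, -4.05005571e-01, -3.13400316e+01,
       -6.41239271e-02,  3.94613435e-02,  6.56872862e-05]), 'tool_pos': array([ 0.28699432, -0.58267296,  0.22157185]), 'tool_rot': array([-1.79903597e+02,  6.33775816e-03,  2.62289391e+01]), 'force': array([-0.11628652, -0.66532946,  0.29608833]), 'wrist_torque': array([-0.0146326 , -0.03929457, -0.0201594 ]), 'grip_width': 0.0869326440981074} 0.0187
```

View pics/scene0.png

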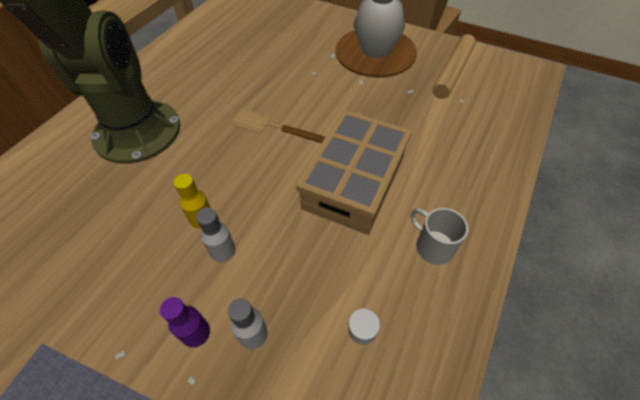

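View pics/top0.png

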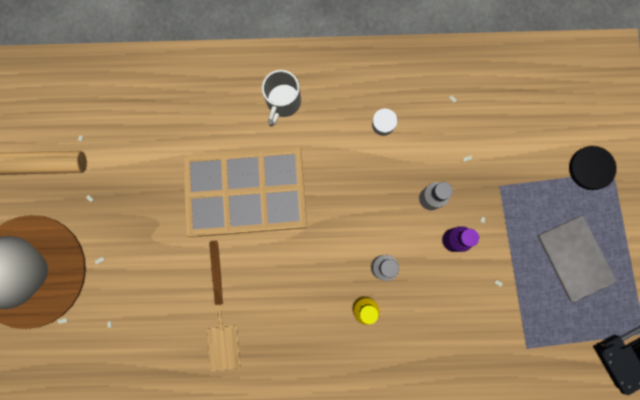

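Scene view: crate in the middle at (355,170), grey-capped bottles with caps at (207,216) and (240,311), purple at (175,310), yellow at (185,185). Top view: crate spans (185,150) to (305,235), grey caps at (442,191) and (387,268). I'll enlarge the top view.

Run:
```python
import cv2
im=cv2.imread("pics/top0.png")
cv2.imwrite("pics/top_crate.png",cv2.resize(im[140:250,170:320],None,fx=5,fy=5,interpolation=cv2.INTER_CUBIC))
cv2.imwrite("pics/top_bot.png",cv2.resize(im[170:330,340:500],None,fx=3.75,fy=3.75,interpolation=cv2.INTER_CUBIC))
im=cv2.imread("pics/scene0.png")
cv2.imwrite("pics/sc_bot.png",cv2.resize(im[160:360,150:290],None,fx=3,fy=3,interpolation=cv2.INTER_CUBIC))
cv2.imwrite("pics/sc_crate.png",cv2.resize(im[100:240,290:420],None,fx=4,fy=4,interpolation=cv2.INTER_CUBIC))
```

```text
(no output)
```

View pics/top_crate.png

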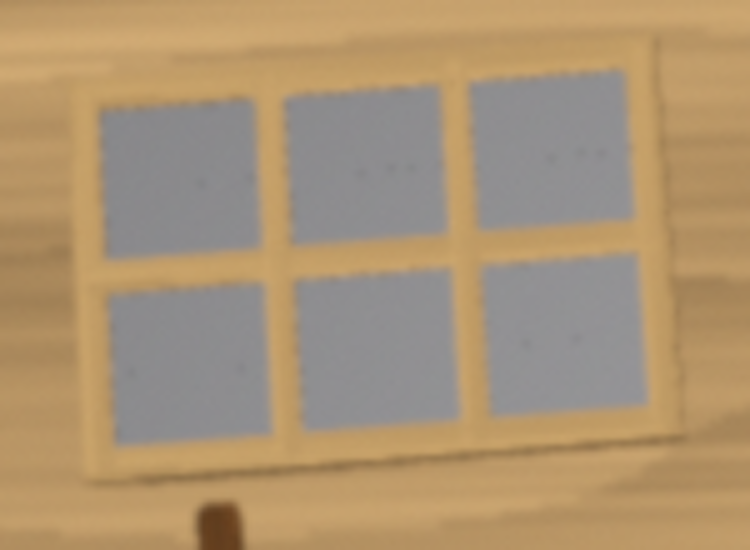

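View pics/top_bot.png

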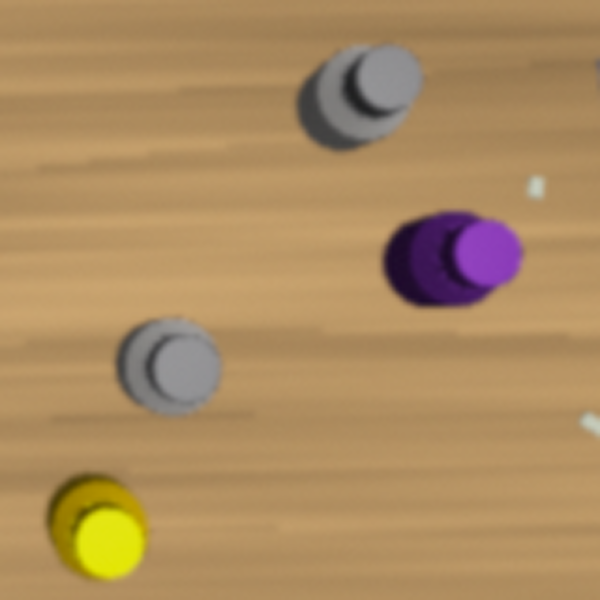

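View pics/sc_bot.png

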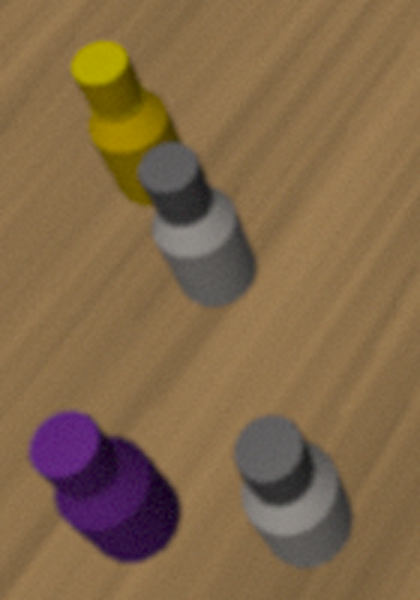

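View pics/sc_crate.png

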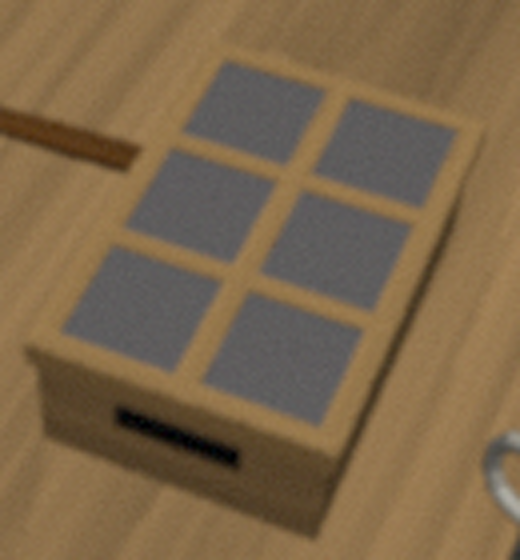

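```bash
cat > h.py <<'E'
import numpy as np
from cell import *
from scipy.optimize import least_squares
P={n:camera_params(n) for n in("scene","top")}
def proj(n,X):
    p=P[n];c=np.atleast_2d(X)@p["R"].T+p["t"];u=c@p["camera_matrix"].T;return u[:,:2]/u[:,2:]
def ray(n,uv,z):
    p=P[n];d=p["R"].T@np.linalg.solve(p["camera_matrix"],[uv[0],uv[1],1]);o=-p["R"].T@p["t"];return o+d*(z-o[2])/d[2]
def tri(a,b):
    f=lambda X:np.r_[proj("top",X)[0]-a,proj("scene",X)[0]-b]
    r=least_squares(f,[.6,-.2,.14]);return r.x,r.fun
cells=np.array([[-.039,-.078],[-.039,0],[-.039,.078],[.039,-.078],[.039,0],[.039,.078]])
def R2(a):return np.array([[np.cos(a),-np.sin(a)],[np.sin(a),np.cos(a)]])
E
python3 - <<'E'
from h import *
for nm,t,s in(("far",(443.5,191.1),(240.3,310)),("near",(389.6,268.4),(207,216))):
    print(nm,tri(t,s),"top z.14",ray("top",t,.14),"scene",ray("scene",s,.14))
for nm,t in(("yellow",(369.3,314.8)),("purple",(470.1,237.7))):print(nm,ray("top",t,.14))
T=np.array([(567,335),(378,350),(190,364),(552,150),(365,164),(180,180)])/5+[170,140]-.4
S=np.array([(144,307),(203,206),(256,112),(283,357),(336,250),(385,152)])/4+[290,100]-.4
def pts(p,z=.09):return np.c_[cells@R2(p[2]).T+p[:2],np.full(6,z)]
for nms in(["top"],["scene"],["top","scene"]):
    f=lambda p:np.concatenate([(proj(n,pts(p))-(T if n=="top" else S)).ravel() for n in nms])
    r=least_squares(f,[.6,0,0]);print(nms,r.x[:2],np.degrees(r.x[2]),abs(r.fun).max());
    print(pts(r.x).round(4).tolist())
for nm,t in(("jar",(384,121)),("mug",(281,93))):print(nm,ray("top",t,.045))
E
```

```text
far (array([ 0.56061177, -0.29770141,  0.13308452]), array([-0.63692187, -0.51220209, -0.59357608,  0.16221852])) top z.14 [ 0.55867331 -0.29735006  0.14      ] scene [ 0.5637486  -0.29842547  0.14      ]
near (array([ 0.41021554, -0.1842191 ,  0.13491819]), array([-0.5454304 , -0.42625461, -0.59464183,  0.16471925])) top z.14 [ 0.40946219 -0.18466373  0.14      ] scene [ 0.41411861 -0.18546402  0.14      ]
yellow [ 0.32173696 -0.14205642  0.14      ]
purple [ 0.46530125 -0.34458283  0.14      ]
['top'] [0.5758306  0.10682665] 3.2258602898504596 0.4577215538583346
[[0.5413, 0.0268, 0.09], [0.5369, 0.1046, 0.09], [0.5325, 0.1825, 0.09], [0.6192, 0.0311, 0.09], [0.6148, 0.109, 0.09], [0.6104, 0.1869, 0.09]]
['scene'] [0.57558811 0.10613748] 3.095955462194855 0.33908337740490424
[[0.5409, 0.0261, 0.09], [0.5366, 0.104, 0.09], [0.5324, 0.1819, 0.09], [0.6187, 0.0304, 0.09], [0.6145, 0.1082, 0.09], [0.6103, 0.1861, 0.09]]
['top', 'scene'] [0.57567804 0.10655785] 3.163516348933677 0.46433552494920605
[[0.541, 0.0265, 0.09], [0.5367, 0.1044, 0.09], [0.5324, 0.1823, 0.09], [0.6189, 0.0308, 0.09], [0.6146, 0.1087, 0.09], [0.6103, 0.1866, 0.09]]
jar [ 0.72985124 -0.19603589  0.045     ]
mug [0.79983694 0.03041398 0.045     ]
```

```bash
cat >> h.py <<'E'
def go(x,y,z,yaw):
    o=get_obs();a=np.radians(o["tool_rot"][2]);d=np.array([x,y,z])-o["tool_pos"]
    tx=d[0]*np.cos(a)+d[1]*np.sin(a);ty=d[0]*np.sin(a)-d[1]*np.cos(a)
    print("tx %.4f ty %.4f tz %.4f twist %.4f"%(tx,ty,-d[2],a-np.radians(yaw)),o["tool_pos"].round(4),o["tool_rot"].round(2),o["force"].round(1),o["time_s"])
E
python3 -c "
from h import *
go(.541,.0265,.13,3.15)"
python3 -m handwheel '[[0,0.497,-0.434,0,0.4],[0,0.497,-0.434,0,0.4],[0,0.497,-0.434,0,0.4],[0,0.497,-0.434,0,0.4],[0,0.497,-0.434,0,0.4],[0,0.497,-0.434,0,0.4],[0,0.497,-0.434,0,0.4],[0,0.497,-0.434,0,0.4],[0,0.497,-0.434,0,0.4],[0,0.497,-0.434,0,0.4],[0,0.497,-0.434,0,0.4],[0,0.497,-0.434,0,0.4],[0,0.497,-0.434,0,0.4],[0,0.497,-0.434,0.05,0.4],[0,0.497,-0.434,0.09,0.4],[0,0.497,-0.434,0.09,0.4],[0,0.497,-0.434,0.09,0.4],[0,0.497,-0.434,0.09,0.4]]' 20
python3 -c "
from h import *
go(.541,.0265,.13,3.15)"
```

```text
tx 0.4971 ty -0.4342 tz 0.0916 twist 0.4028 [ 0.287  -0.5827  0.2216] [-1.799e+02  1.000e-02  2.623e+01] [-0.1 -0.7  0.3] 0.1
time_s: 1.9
tool_pos: [0.5429, 0.0254, 0.1349]
tool_rot: [180.0, -0.2, 3.2]
force: [0.8, -0.1, 0.2]
grip_width: 0.0006
tx -0.0018 ty -0.0012 tz 0.0049 twist 0.0017 [0.5429 0.0254 0.1349] [179.97  -0.21   3.25] [ 0.8 -0.1  0.2] 1.9
```

```bash
python3 -m handwheel '[[0,-0.002,-0.001,0.025,0],[0,-0.002,-0.001,0.045,0],[0,-0.002,-0.001,0.06,0],[0,-0.002,-0.001,0.072,0],[0,-0.002,-0.001,0.08,0],[0,-0.002,-0.001,0.084,0],[0,-0.002,-0.001,0.088,0],[0,-0.002,-0.001,0.091,0],[0,-0.002,-0.001,0.092,0],[0,-0.002,-0.001,0.092,0]]'
```

```text
time_s: 2.9
tool_pos: [0.5396, 0.0266, 0.0482]
tool_rot: [179.8, 0.1, 3.3]
force: [-21.2, -3.3, 52.2]
grip_width: 0.0003
```

Stopped at z = 48 mm with 52 N, so cell0 holds a jar. I'll press less from here on.

```bash
python3 -m handwheel '[[0,0,0,-0.04,0],[0,0,0,-0.082,0],[0,0,0,-0.087,0],[0,0,-0.04,-0.087,0],[0,0,-0.078,-0.087,0],[0,0,-0.078,-0.087,0],[0,0,-0.078,-0.087,0]]'
python3 -c "
from h import *
go(.5367,.1044,.13,3.15)"
```

```text
time_s: 3.6
tool_pos: [0.5347, 0.1058, 0.1277]
tool_rot: [180.0, -0.0, 3.5]
force: [-0.4, -0.3, 0.2]
grip_width: 0.0001
tx 0.0019 ty 0.0015 tz -0.0023 twist 0.0056 [0.5347 0.1058 0.1277] [ 1.7999e+02 -3.0000e-02  3.4700e+00] [-0.4 -0.3  0.2] 3.6
```

```bash
python3 -m handwheel '[[0,0,0,0.025,0],[0,0,0,0.045,0],[0,0,0,0.06,0],[0,0,0,0.072,0],[0,0,0,0.078,0],[0,0,0,0.081,0],[0,0,0,0.083,0],[0,0,0,0.084,0],[0,0,0,0.084,0]]'
```

```text
time_s: 4.5
tool_pos: [0.5346, 0.1038, 0.0483]
tool_rot: [179.8, 0.1, 3.3]
force: [-13.9, -3.4, 33.6]
grip_width: 0.0004
```

Cell1 also holds a jar (z 48.3 mm, 34 N). Next is cell2.

```bash
python3 -m handwheel '[[0,0.001,0,-0.04,0],[0,0.001,0,-0.082,0],[0,0.001,-0.005,-0.084,0],[0,0.001,-0.04,-0.084,0],[0,0.001,-0.078,-0.084,0],[0,0.001,-0.078,-0.084,0],[0,0.001,-0.078,-0.084,0]]'
python3 -c "
from h import *
go(.5324,.1823,.13,3.15)"
```

```text
time_s: 5.2
tool_pos: [0.5311, 0.1836, 0.1275]
tool_rot: [180.0, -0.0, 3.5]
force: [-0.7, -0.7, -0.9]
grip_width: 0.0001
tx 0.0012 ty 0.0013 tz -0.0025 twist 0.0053 [0.5311 0.1836 0.1275] [ 1.80e+02 -2.00e-02  3.45e+00] [-0.7 -0.7 -0.9] 5.2
```

```bash
python3 -m handwheel '[[0,0,0,0.025,0],[0,0,0,0.045,0],[0,0,0,0.06,0],[0,0,0,0.072,0],[0,0,0,0.078,0],[0,0,0,0.081,0],[0,0,0,0.083,0],[0,0,0,0.083,0]]'
python3 -c "
from h import *
go(.5324,.1823,.13,3.15)"
```

```text
time_s: 6.0
tool_pos: [0.531, 0.1816, 0.0484]
tool_rot: [179.8, 0.1, 3.3]
force: [-11.2, -4.6, 26.5]
grip_width: 0.0003
tx 0.0014 ty -0.0007 tz -0.0816 twist 0.0022 [0.531  0.1816 0.0484] [1.7978e+02 7.0000e-02 3.2800e+00] [-11.2  -4.6  26.5] 6.0
```

Cell2 holds a jar too, so two of cells 3, 4 and 5 are empty. Next is cell5.

```bash
python3 -m handwheel '[[0,0.001,0,-0.04,0],[0,0.001,0,-0.082,0],[0,0.005,0,-0.084,0],[0,0.04,0,-0.084,0],[0,0.079,0,-0.084,0],[0,0.079,0,-0.084,0],[0,0.079,0,-0.084,0]]'
python3 -c "
from h import *
go(.6103,.1866,.13,3.15)"
```

```text
time_s: 6.7
tool_pos: [0.6103, 0.1869, 0.1276]
tool_rot: [-180.0, 0.1, 3.3]
force: [-0.6, 0.3, -0.2]
grip_width: -0.0
tx 0.0000 ty 0.0003 tz -0.0024 twist 0.0020 [0.6103 0.1869 0.1276] [-1.7997e+02  8.0000e-02  3.2600e+00] [-0.6  0.3 -0.2] 6.7
```

```bash
python3 -m handwheel '[[0,0,0,0.025,0],[0,0,0,0.045,0],[0,0,0,0.06,0],[0,0,0,0.072,0],[0,0,0,0.078,0],[0,0,0,0.081,0],[0,0,0,0.083,0],[0,0,0,0.083,0]]'
python3 -c "
from h import *
go(.6103,.1866,.13,3.15)"
```

```text
time_s: 7.5
tool_pos: [0.6103, 0.1873, 0.0459]
tool_rot: [-180.0, -0.0, 3.3]
force: [0.2, -0.5, -0.7]
grip_width: 0.0002
tx -0.0001 ty 0.0007 tz -0.0841 twist 0.0029 [0.6103 0.1873 0.0459] [-1.80e+02 -4.00e-02  3.31e+00] [ 0.2 -0.5 -0.7] 7.5
```

Cell5 is empty (z 45.9 mm, no force). Next is cell4.

```bash
python3 -m handwheel '[[0,0,0,-0.04,0],[0,0,0,-0.08,0],[0,0,0.005,-0.084,0],[0,0,0.04,-0.084,0],[0,0,0.078,-0.084,0],[0,0,0.078,-0.084,0],[0,0,0.078,-0.084,0]]'
python3 -c "
from h import *
go(.6146,.1087,.13,3.15)"
```

```text
time_s: 8.2
tool_pos: [0.6151, 0.1076, 0.1297]
tool_rot: [180.0, -0.0, 3.1]
force: [0.0, 0.4, 0.4]
grip_width: 0.0005
tx -0.0004 ty -0.0012 tz -0.0003 twist -0.0003 [0.6151 0.1076 0.1297] [ 1.7998e+02 -4.0000e-02  3.1300e+00] [0.  0.4 0.4] 8.2
```

```bash
python3 -m handwheel '[[0,0,0,0.025,0],[0,0,0,0.045,0],[0,0,0,0.06,0],[0,0,0,0.072,0],[0,0,0,0.078,0],[0,0,0,0.081,0],[0,0,0,0.083,0],[0,0,0,0.083,0]]'
python3 -c "
from h import *
go(.6189,.0308,.13,3.15)"
```

```text
time_s: 9.0
tool_pos: [0.6148, 0.1094, 0.0468]
tool_rot: [-180.0, -0.0, 3.3]
force: [-0.3, 0.5, -0.9]
grip_width: 0.0003
tx -0.0005 ty 0.0787 tz -0.0832 twist 0.0028 [0.6148 0.1094 0.0468] [-1.7999e+02 -3.0000e-02  3.3100e+00] [-0.3  0.5 -0.9] 9.0
```

```bash
python3 -m handwheel '[[0,0,0,0.005,0],[0,0,0,0.010,0],[0,0,0,0.010,0]]'; python3 -m handwheel '[[0,0,0,-0.04,0],[0,0,0,-0.08,0],[0,0,0.005,-0.093,0],[0,0,0.04,-0.093,0],[0,0,0.078,-0.093,0],[0,0,0.078,-0.093,0],[0,0,0.078,-0.093,0]]'
```

```text
time_s: 9.3
tool_pos: [0.6141, 0.109, 0.0357]
tool_rot: [180.0, 0.1, 3.3]
force: [0.6, 0.2, -1.2]
grip_width: 0.0007
time_s: 10.0
tool_pos: [0.6193, 0.0294, 0.1292]
tool_rot: [180.0, -0.0, 3.1]
force: [-0.5, 1.2, -0.6]
grip_width: 0.0005
```

```bash
python3 -m handwheel '[[0,0,0,0.025,0],[0,0,0,0.045,0],[0,0,0,0.06,0],[0,0,0,0.072,0],[0,0,0,0.078,0],[0,0,0,0.081,0],[0,0,0,0.083,0],[0,0,0,0.083,0]]'
```

```text
time_s: 10.8
tool_pos: [0.6189, 0.0319, 0.0485]
tool_rot: [180.0, 0.0, 3.3]
force: [-5.1, 0.4, 8.7]
grip_width: 0.0002
```

Cell3 holds a jar (48.5 mm, 9 N), so cells 4 and 5 are the empty ones. Now up, then over to the near bottle.

```bash
python3 -m handwheel '[[0,0,0,-0.05,0],[0,0,0,-0.1,0],[0.087,0,0,-0.13,0]]'
python3 -c "
from h import *
go(.412,-.185,.17,3.15)"
```

```text
time_s: 11.1
tool_pos: [0.621, 0.0321, 0.1815]
tool_rot: [180.0, -0.4, 3.3]
force: [0.1, -0.3, 1.1]
grip_width: 0.0036
tx -0.2213 ty 0.2046 tz 0.0115 twist 0.0033 [0.621  0.0321 0.1815] [179.99  -0.36   3.34] [ 0.1 -0.3  1.1] 11.1
```

```bash
python3 -m handwheel '[[0.087,-0.221,0.205,0,0],[0.087,-0.221,0.205,0,0],[0.087,-0.221,0.205,0,0],[0.087,-0.221,0.205,0,0],[0.087,-0.221,0.205,0,0],[0.087,-0.221,0.205,0,0],[0.087,-0.221,0.205,0,0],[0.087,-0.221,0.205,0,0],[0.087,-0.221,0.205,0,0],[0.087,-0.221,0.205,0,0]]'
python3 - <<'E'
from h import *
import cv2
go(.412,-.185,.101,3.15)
im=read_camera("scene");cv2.imwrite("pics/s1.png",cv2.resize(im[100:360,120:330],None,fx=2.8,fy=2.25*2.8/2.25,interpolation=cv2.INTER_CUBIC)[:600])
im=read_camera("top");cv2.imwrite("pics/t1.png",im)
E
```

```text
time_s: 12.1
tool_pos: [0.4115, -0.1847, 0.1768]
tool_rot: [-180.0, -0.0, 3.5]
force: [-0.3, -0.6, -0.7]
grip_width: 0.0802
tx 0.0005 ty 0.0003 tz 0.0758 twist 0.0059 [ 0.4115 -0.1847  0.1768] [-1.80e+02 -3.00e-02  3.49e+00] [-0.3 -0.6 -0.7] 12.1
```

View pics/s1.png

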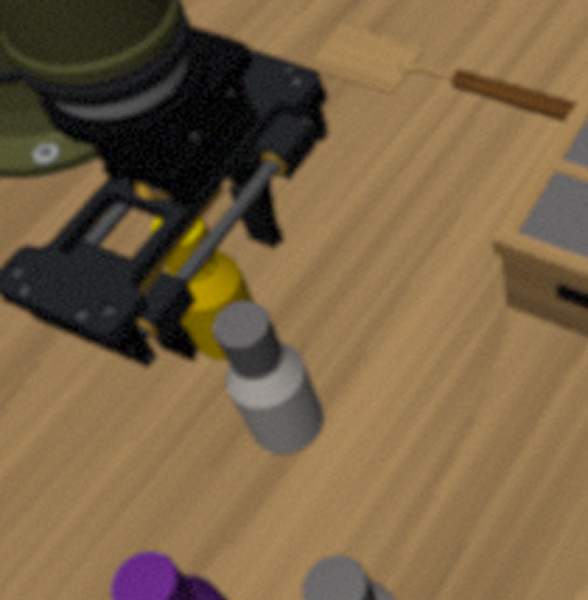

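View pics/t1.png

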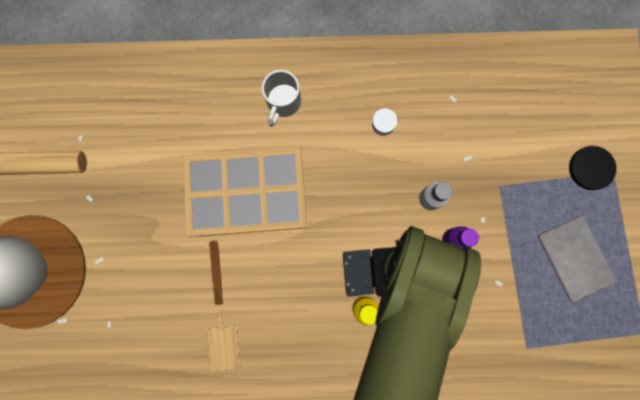

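The open fingers straddle the cap: right fingertip at crop (268,240), cap at (245,325). I'll check that the projected TCP agrees.

Run:
```python
from h import *
o=get_obs();p=o["tool_pos"]
for d in(-.051,0,.051): print(d,(proj("scene",p+[0,d,0])[0]-[120,100])*2.8)
print((proj("scene",np.array([.4115,-.185,.14]))[0]-[120,100])*2.8)
```

```text
-0.051 [170.18802796 353.72653979]
0 [224.79490063 289.73496976]
0.051 [275.27592269 230.57831602]
[240.74076148 322.64736698]
```

```bash
python3 -m handwheel '[[0.087,0.001,0,0.03,0.005],[0.087,0.001,0,0.055,0.005],[0.087,0.001,0,0.075,0.005],[0.087,0.001,0,0.075,0.005],[0.087,0.001,0,0.075,0.005],[0.02,0.001,0,0.075,0.005],[0.02,0.001,0,0.075,0.005],[0.02,0.001,0,0.075,0.005],[0.02,0.001,0,0.075,0.005],[0.02,0.001,0,0.075,0.005],[0.02,0.001,0,0.075,0.005],[0.02,0.001,0,0.075,0.005],[0.02,0.001,0,0.075,0.005]]' 30
```

```text
time_s: 13.5
tool_pos: [0.4112, -0.1859, 0.1015]
tool_rot: [-180.0, 0.0, 3.0]
force: [-0.6, 0.3, -0.2]
grip_width: 0.0353
```

```bash
python3 -m handwheel '[[0.02,0,0,-0.03,0],[0.02,0,0,-0.07,0],[0.02,0,0,-0.11,0],[0.02,0,0,-0.13,0],[0.02,0,0,-0.13,0],[0.02,0,0,-0.13,0]]'
python3 - <<'E'
from h import *
import cv2
go(.6103,.1866,.23,3.15)
im=read_camera("scene");cv2.imwrite("pics/s2.png",cv2.resize(im[60:300,120:330],None,fx=2.5,fy=2.5,interpolation=cv2.INTER_CUBIC))
E
```

```text
time_s: 14.1
tool_pos: [0.4108, -0.1859, 0.2307]
tool_rot: [-180.0, 0.1, 3.0]
force: [-0.5, 0.1, -3.2]
grip_width: 0.0353
tx 0.2188 ty -0.3614 tz 0.0007 twist -0.0022 [ 0.4108 -0.1859  0.2307] [-1.7998e+02  5.0000e-02  3.0200e+00] [-0.5  0.1 -3.2] 14.1
```

View pics/s2.png

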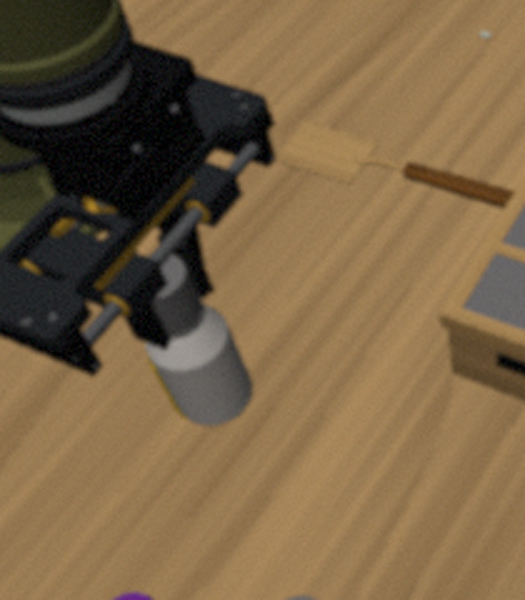

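Run:
```python
from h import *
import cv2
p=get_obs()["tool_pos"];im=cv2.imread("pics/s2.png");a=np.linspace(0,2*np.pi,60)
for h,r in((-.101,.027),(-.025,.027),(-.003,.018),(.039,.018)):
    q=np.c_[p[0]+r*np.cos(a),p[1]+r*np.sin(a),np.full(60,p[2]+h)]
    cv2.polylines(im,[((proj("scene",q)-[120,60]+.5)*2.5).astype(np.int32)],1,(0,0,255),1)
cv2.imwrite("pics/s2b.png",cv2.resize(im[220:460,80:330],None,fx=2.4,fy=2.4))
```

```text
(no output)
```

View pics/s2b.png

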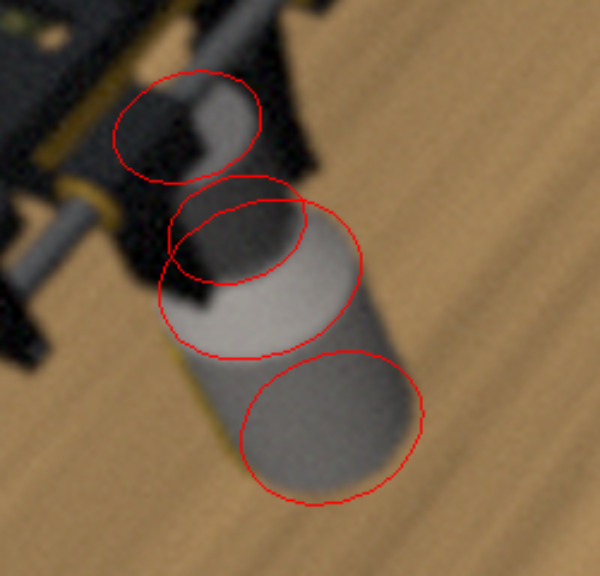

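The held bottle is upright and matches the model to within about 2 mm. Moving over cell5.

```bash
python3 -m handwheel '[[0.02,0.219,-0.361,0,0],[0.02,0.219,-0.361,0,0],[0.02,0.219,-0.361,0,0],[0.02,0.219,-0.361,0,0],[0.02,0.219,-0.361,0,0],[0.02,0.219,-0.361,0,0],[0.02,0.219,-0.361,0,0],[0.02,0.219,-0.361,0,0],[0.02,0.219,-0.361,0,0],[0.02,0.219,-0.361,0,0],[0.02,0.219,-0.361,0,0],[0.02,0.219,-0.361,0,0],[0.02,0.219,-0.361,0,0]]'
python3 - <<'E'
from h import *
import cv2
go(.6103,.1866,.108,3.15)
im=read_camera("scene");p=get_obs()["tool_pos"];a=np.linspace(0,2*np.pi,60)
im=cv2.resize(im[60:210,280:430],None,fx=4,fy=4,interpolation=cv2.INTER_CUBIC)
for h,r in((-.101,.027),(-.025,.027)):
    q=np.c_[p[0]+r*np.cos(a),p[1]+r*np.sin(a),np.full(60,p[2]+h)]
    cv2.polylines(im,[((proj("scene",q)-[280,60]+.5)*4).astype(np.int32)],1,(0,0,255),1)
cv2.imwrite("pics/s3.png",im)
E
```

```text
time_s: 15.45
tool_pos: [0.6108, 0.1841, 0.2311]
tool_rot: [179.9, 0.0, 2.9]
force: [0.4, -0.2, -2.3]
grip_width: 0.0357
tx -0.0004 ty -0.0025 tz 0.1231 twist -0.0045 [0.6108 0.1841 0.2311] [1.7992e+02 3.0000e-02 2.8900e+00] [ 0.4 -0.2 -2.3] 15.45
```

View pics/s3.png

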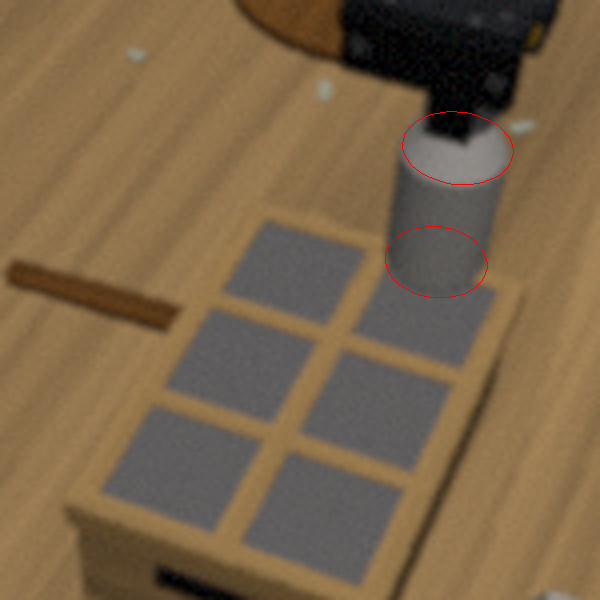

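```bash
python3 -m handwheel '[[0.02,-0.001,-0.002,0.02,-0.004],[0.02,-0.001,-0.002,0.035,-0.004],[0.02,-0.001,-0.002,0.05,-0.004],[0.02,-0.001,-0.002,0.065,-0.004],[0.02,-0.001,-0.002,0.075,-0.004],[0.02,-0.001,-0.002,0.08,-0.004],[0.02,-0.001,-0.002,0.08,-0.004]]'
```

```text
time_s: 16.2
tool_pos: [0.6092, 0.1877, 0.1502]
tool_rot: [180.0, 0.1, 3.3]
force: [0.1, 0.3, -2.2]
grip_width: 0.0355
```

Underside is at about 49 mm, with no contact force. Continuing down gently.

```bash
python3 -m handwheel '[[0.02,0.001,0.001,0.01,0],[0.02,0.001,0.001,0.02,0],[0.02,0.001,0.001,0.028,0],[0.02,0.001,0.001,0.034,0],[0.02,0.001,0.001,0.038,0],[0.02,0.001,0.001,0.041,0],[0.02,0.001,0.001,0.042,0],[0.02,0.001,0.001,0.042,0]]'
```

```text
time_s: 17.0
tool_pos: [0.6109, 0.1871, 0.1095]
tool_rot: [180.0, 0.0, 3.3]
force: [0.4, -0.0, -2.3]
grip_width: 0.0356
```

```bash
python3 -m handwheel '[[0.02,0,0,0.001,0],[0.02,0,0,0.002,0],[0.02,0,0,0.002,0]]';python3 -m handwheel '[[0.02,0,0,0.001,0],[0.02,0,0,0.0015,0],[0.02,0,0,0.0015,0]]'
```

```text
time_s: 17.3
tool_pos: [0.611, 0.1871, 0.1076]
tool_rot: [-180.0, -0.0, 3.3]
force: [-0.3, -0.0, -2.3]
grip_width: 0.0351
time_s: 17.6
tool_pos: [0.6114, 0.1873, 0.1075]
tool_rot: [180.0, -0.1, 3.3]
force: [-0.7, -0.4, 4.5]
grip_width: 0.0354
```

Floor contact at exactly 0.1075 m. Releasing and lifting.

```bash
python3 -m handwheel '[[0.07,0,0,0,0],[0.07,0,0,0,0],[0.07,0,0,0,0],[0.07,0,0,0,0],[0.07,0,0,-0.02,0],[0.07,0,0,-0.06,0],[0.07,0,0,-0.1,0],[0.087,0,0,-0.1,0],[0.087,0,0,-0.1,0]]'
python3 -c "
from h import *
go(.5615,-.298,.18,3.15)"
```

```text
time_s: 18.5
tool_pos: [0.6113, 0.1873, 0.2069]
tool_rot: [-180.0, -0.1, 3.3]
force: [1.0, 0.2, -0.7]
grip_width: 0.0792
tx -0.0773 ty 0.4817 tz 0.0269 twist 0.0019 [0.6113 0.1873 0.2069] [-1.7999e+02 -1.1000e-01  3.2600e+00] [ 1.   0.2 -0.7] 18.5
```

```bash
python3 -m handwheel '[[0.087,-0.077,0.482,0,0],[0.087,-0.077,0.482,0,0],[0.087,-0.077,0.482,0,0],[0.087,-0.077,0.482,0,0],[0.087,-0.077,0.482,0,0],[0.087,-0.077,0.482,0,0],[0.087,-0.077,0.482,0,0],[0.087,-0.077,0.482,0,0],[0.087,-0.077,0.482,0,0],[0.087,-0.077,0.482,0.025,0],[0.087,-0.077,0.482,0.025,0],[0.087,-0.077,0.482,0.025,0],[0.087,-0.077,0.482,0.025,0],[0.087,-0.077,0.482,0.025,0]]'
python3 - <<'E'
from h import *
import cv2
go(.5615,-.298,.101,3.15)
im=read_camera("scene");cv2.imwrite("pics/s4.png",im)
cv2.imwrite("pics/s4b.png",cv2.resize(im[60:240,280:430],None,fx=3.3,fy=3.3,interpolation=cv2.INTER_CUBIC))
E
```

```text
time_s: 19.9
tool_pos: [0.5622, -0.2964, 0.1813]
tool_rot: [-180.0, -0.0, 3.4]
force: [0.4, 0.9, -0.1]
grip_width: 0.0869
tx -0.0008 ty 0.0015 tz 0.0803 twist 0.0049 [ 0.5622 -0.2964  0.1813] [-1.7998e+02 -3.0000e-02  3.4300e+00] [ 0.4  0.9 -0.1] 19.9
```

View pics/s4.png

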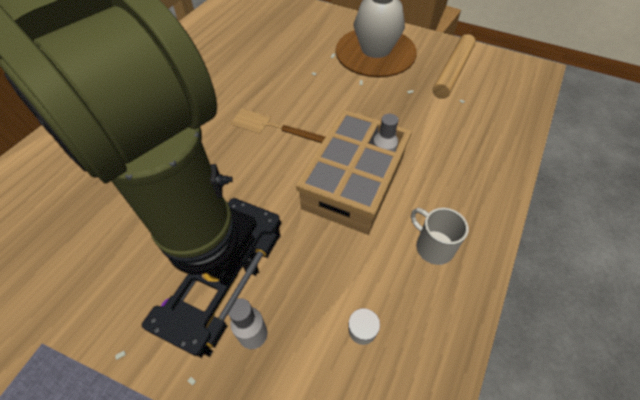

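View pics/s4b.png

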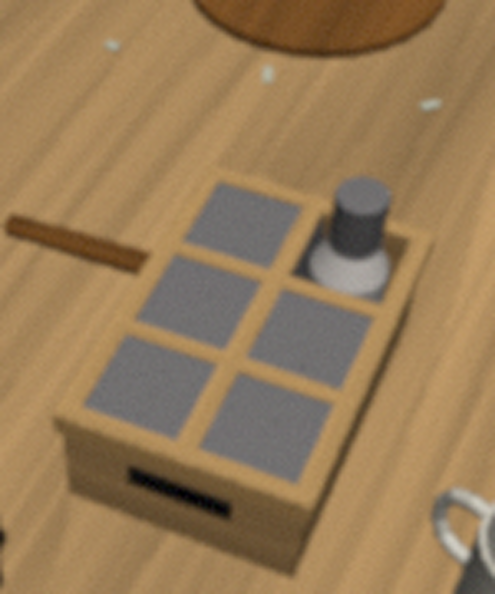

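The first bottle stands upright in cell5 (cap at (389,122)). The gripper is over the far bottle, whose cap is at (240,310). Descending to grip it.

```bash
python3 -m handwheel '[[0.087,-0.001,0.001,0.03,0.005],[0.087,-0.001,0.001,0.06,0.005],[0.087,-0.001,0.001,0.08,0.005],[0.087,-0.001,0.001,0.08,0.005],[0.087,-0.001,0.001,0.08,0.005],[0.02,-0.001,0.001,0.08,0.005],[0.02,-0.001,0.001,0.08,0.005],[0.02,-0.001,0.001,0.08,0.005],[0.02,-0.001,0.001,0.08,0.005],[0.02,-0.001,0.001,0.08,0.005],[0.02,-0.001,0.001,0.08,0.005],[0.02,-0.001,0.001,0.08,0.005],[0.02,-0.001,0.001,0.08,0.005]]' 30
```

```text
time_s: 21.25
tool_pos: [0.5604, -0.2994, 0.1009]
tool_rot: [-180.0, 0.0, 3.0]
force: [0.4, 0.3, -0.0]
grip_width: 0.0355
```

```bash
python3 -m handwheel '[[0.02,0,0,-0.03,0],[0.02,0,0,-0.07,0],[0.02,0,0,-0.11,0],[0.02,0,0,-0.135,0],[0.02,0,0,-0.135,0],[0.02,0,0,-0.135,0]]'
python3 - <<'E'
from h import *
import cv2
go(.6146,.1087,.235,3.15)
im=read_camera("scene");p=get_obs()["tool_pos"];a=np.linspace(0,2*np.pi,60)
im=cv2.resize(im[200:350,150:300],None,fx=4,fy=4,interpolation=cv2.INTER_CUBIC)
for h,r in((-.101,.027),(-.025,.027)):
    q=np.c_[p[0]+r*np.cos(a),p[1]+r*np.sin(a),np.full(60,p[2]+h)]
    cv2.polylines(im,[((proj("scene",q)-[150,200]+.5)*4).astype(np.int32)],1,(0,0,255),1)
cv2.imwrite("pics/s5.png",im)
E
```

```text
time_s: 21.85
tool_pos: [0.56, -0.2995, 0.2351]
tool_rot: [-180.0, 0.1, 3.0]
force: [-0.7, 0.3, -2.6]
grip_width: 0.0354
tx 0.0757 ty -0.4048 tz 0.0001 twist -0.0032 [ 0.56   -0.2995  0.2351] [-1.7999e+02  6.0000e-02  2.9700e+00] [-0.7  0.3 -2.6] 21.85
```

View pics/s5.png

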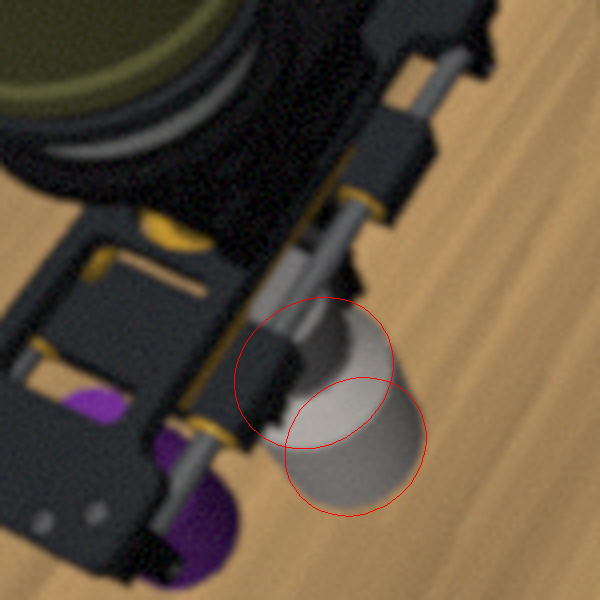

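Second bottle held upright, matching the model. Moving over cell4.

```bash
python3 -m handwheel '[[0.02,0.076,-0.404,0,-0.003],[0.02,0.076,-0.404,0,-0.003],[0.02,0.076,-0.404,0,-0.003],[0.02,0.076,-0.404,0,-0.003],[0.02,0.076,-0.404,0,-0.003],[0.02,0.076,-0.404,0,-0.003],[0.02,0.076,-0.404,0,-0.003],[0.02,0.076,-0.404,0,-0.003],[0.02,0.076,-0.404,0,-0.003],[0.02,0.076,-0.404,0,-0.003],[0.02,0.076,-0.404,0,-0.003],[0.02,0.076,-0.404,0,-0.003],[0.02,0.076,-0.404,0,-0.003],[0.02,0.076,-0.404,0,-0.003],[0.02,0.076,-0.404,0,-0.003]]'
python3 - <<'E'
from h import *
import cv2
go(.6146,.1087,.108,3.15)
im=read_camera("scene");p=get_obs()["tool_pos"];a=np.linspace(0,2*np.pi,60)
im=cv2.resize(im[60:210,280:430],None,fx=4,fy=4,interpolation=cv2.INTER_CUBIC)
for h,r in((-.101,.027),(-.025,.027)):
    q=np.c_[p[0]+r*np.cos(a),p[1]+r*np.sin(a),np.full(60,p[2]+h)]
    cv2.polylines(im,[((proj("scene",q)-[280,60]+.5)*4).astype(np.int32)],1,(0,0,255),1)
cv2.imwrite("pics/s6.png",im)
E
```

```text
time_s: 23.4
tool_pos: [0.6155, 0.107, 0.2361]
tool_rot: [180.0, -0.0, 3.1]
force: [-0.1, -0.4, -2.1]
grip_width: 0.0354
tx -0.0008 ty -0.0017 tz 0.1281 twist -0.0014 [0.6155 0.107  0.2361] [ 1.7998e+02 -1.0000e-02  3.0700e+00] [-0.1 -0.4 -2.1] 23.4
```

View pics/s6.png

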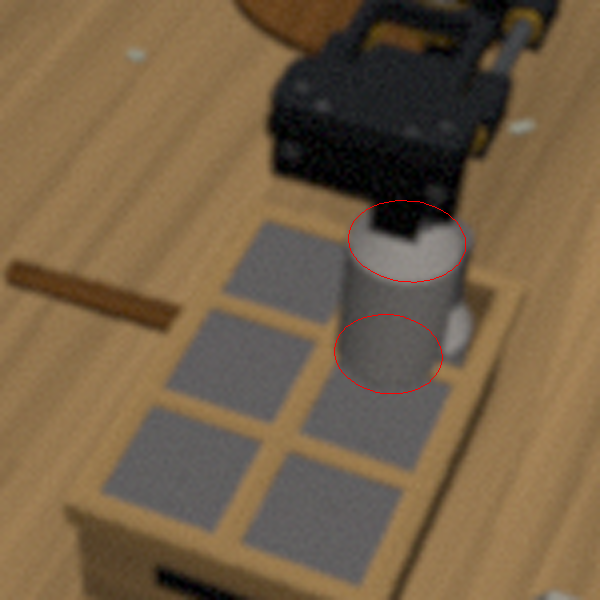

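```bash
python3 -m handwheel '[[0.02,-0.001,-0.001,0.02,0],[0.02,-0.001,-0.001,0.04,0],[0.02,-0.001,-0.001,0.055,0],[0.02,-0.001,-0.001,0.07,0],[0.02,-0.001,-0.001,0.08,0],[0.02,-0.001,-0.001,0.085,0],[0.02,-0.001,-0.001,0.085,0]]'
```

```text
time_s: 24.15
tool_pos: [0.6138, 0.1086, 0.15]
tool_rot: [180.0, 0.1, 3.1]
force: [-0.3, -0.3, -3.2]
grip_width: 0.0356
```

```bash
python3 -m handwheel '[[0.02,0,0,0.01,0],[0.02,0,0,0.02,0],[0.02,0,0,0.028,0],[0.02,0,0,0.034,0],[0.02,0,0,0.038,0],[0.02,0,0,0.041,0],[0.02,0,0,0.041,0]]'
```

```text
time_s: 24.85
tool_pos: [0.6141, 0.1088, 0.1096]
tool_rot: [180.0, 0.0, 3.1]
force: [0.3, 0.2, -3.4]
grip_width: 0.0358
```

Floor contact is expected at about 0.107.

```bash
python3 -m handwheel '[[0.02,0,0,0.001,0],[0.02,0,0,0.002,0],[0.02,0,0,0.003,0],[0.02,0,0,0.003,0]]'
```

```text
time_s: 25.25
tool_pos: [0.6144, 0.1088, 0.1071]
tool_rot: [180.0, -0.0, 3.1]
force: [-0.2, 0.5, -2.6]
grip_width: 0.0356
```

```bash
python3 -m handwheel '[[0.02,0,0,0.0005,0],[0.02,0,0,0.001,0],[0.02,0,0,0.001,0]]'
```

```text
time_s: 25.55
tool_pos: [0.6148, 0.1089, 0.1069]
tool_rot: [180.0, -0.1, 3.1]
force: [-1.1, -0.4, 4.1]
grip_width: 0.0354
```

Floor contact. Opening only to 60 mm to spare the neighbouring bottle, then straight up and aside.

```bash
python3 -m handwheel '[[0.058,0,0,0,0],[0.058,0,0,0,0],[0.058,0,0,0,0],[0.058,0,0,0,0],[0.058,0,0,-0.02,0],[0.058,0,0,-0.06,0],[0.058,0,0,-0.11,0],[0.058,0,0,-0.13,0],[0.058,0,0.1,-0.13,0],[0.058,-0.1,0.3,-0.13,0],[0.058,-0.1,0.3,-0.13,0],[0.058,-0.1,0.3,-0.13,0],[0.058,-0.1,0.3,-0.13,0],[0.058,-0.1,0.3,-0.13,0],[0.058,-0.1,0.3,-0.13,0],[0.058,-0.1,0.3,-0.13,0]]'
python3 - <<'E'
from h import *
import cv2
im=read_camera("scene");t=read_camera("top");cv2.imwrite("pics/t7.png",t);a=np.linspace(0,2*np.pi,60)
cv2.imwrite("pics/s7full.png",im)
im=cv2.resize(im[60:210,280:430],None,fx=4,fy=4,interpolation=cv2.INTER_CUBIC)
for x,y in((.6148,.1089),(.6113,.1873)):
  for z,r in((.146,.018),):
    q=np.c_[x+r*np.cos(a),y+r*np.sin(a),np.full(60,z)]
    cv2.polylines(im,[((proj("scene",q)-[280,60]+.5)*4).astype(np.int32)],1,(0,0,255),1)
cv2.imwrite("pics/s7.png",im)
E
```

```text
time_s: 27.15
tool_pos: [0.5291, -0.2014, 0.2357]
tool_rot: [179.9, 0.1, 2.7]
force: [0.1, 1.4, -0.5]
grip_width: 0.0579
```

View pics/s7.png

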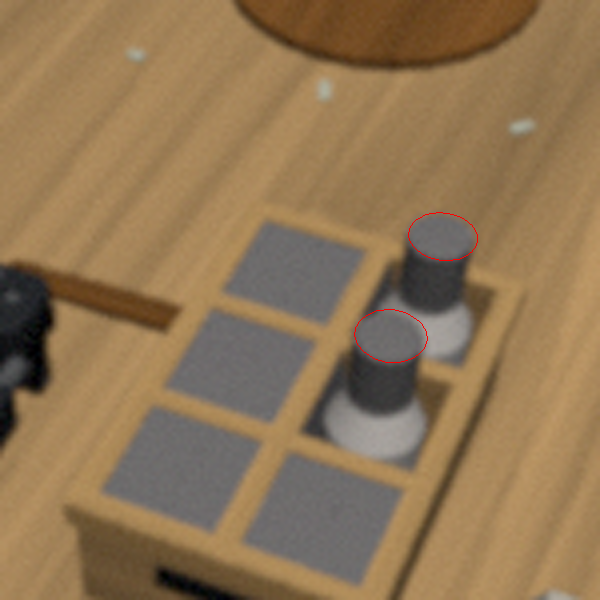

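View pics/t7.png

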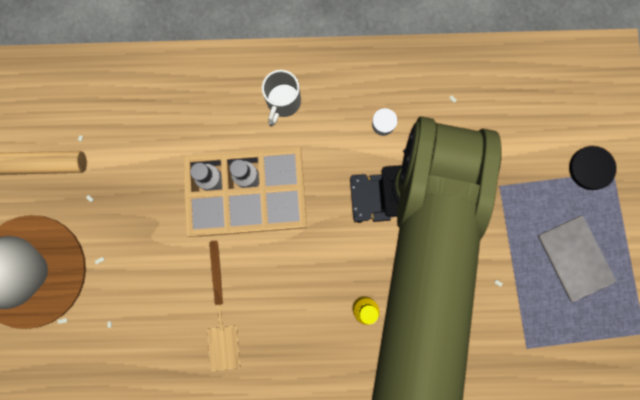

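Both caps sit at the expected height of 146 mm. Scene crop caps are at (443,237) and (391,336). In the top view the mug (281,93), jar (384,121), spatula and yellow bottle haven't moved. The purple one is hidden under the arm. I'll check it in the scene picture before handing in.

View pics/s7full.png

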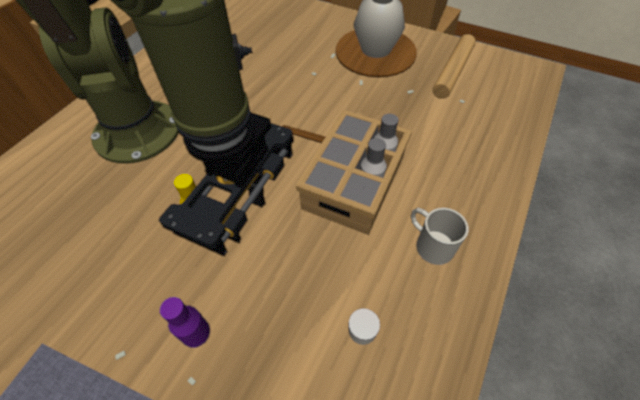

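The purple bottle is still at (175,310), as before, and everything else is in place.

```bash
python3 -c "
from cell import *
print(sign_off())"
```

```text
the job is handed in; nothing more can be done
None
```

Both tall bottles are standing upright on the floors of the two empty cells, cell4 and cell5, and I handed the job in at about 27 s. Sign-off reports no verdict.

- **Finding the cells:** I felt through the flaps with closed fingers. The probe stopped at about 48 mm in cells 0, 1, 2 and 3, so those hold jars. It passed through cell4 to 36 mm and cell5 to 46 mm with no force.
- **Placing the bottles:** The near bottle went into cell5 and the far one into cell4. Both touched the floor where expected, with the fingertips at 107 mm and an upward force of about 4 N. Afterwards the cap tops in the picture matched the expected 146 mm height.
- **Everything else:** In the last pictures the spare jar, mug, spatula, and purple and yellow bottles are where they started, and the robot was clear of everything.
- **Press force on the first jar:** My first probe, in cell0, pressed the jar with 52 N through the fingertips. That is above the 40 N figure set for the arm and gripper body, but well under the 120 N wrist limit. I pressed less after that, at most 34 N.
- **Camera disagreement:** The two cameras differed by about 5 mm on the bottles' x position. I used values between the two.

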